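# Lock the tilted parts bin with its lock pin

### The job

Lock the tilted parts bin: first swing its red lock bar down the slope across the clear lid until it meets its stop, then take the yellow-handled lock pin from its wooden stand and push it through the slot at the bar's end and the brass eye beneath, fully home with its collar on the bar, and let go. The brass eye's exact place along the slot has to be felt for. Leave the other things on the bench alone.

Things in the scene. Friction and masses are not known exactly. Their poses are not given: they have to be found in the camera images.
- bin: Fixed. Beige bin of panel meters, 220 x 170 x 76 mm, with a shut clear lid, on a steel stand (base 270 x 170 mm) so that the lid slopes 35 degrees, rising away from the robot. Origin: centre of the stand's underside; z up, x level towards the lid's high side, y level to the left, towards the brass eye. The lid's top centre is 130 mm above the origin.
- rail: Fixed to the bin's left side: two dark steel rails that clamp a brass keeper block. Origin: on the NOMINAL eye axis, level with the shut bar's top face, 16 mm off the lid's plane, 120 mm from the bin's middle along y. z: the pin's axis, out of the lid, 35 degrees from vertical towards the robot; x up the slope; y along the shut bar, away from its pivot. Pin home: tip at z = -70 mm, collar underside at z = 0.
- eye_nominal (a point): Nominal top of the brass eye: rail's z = -10 mm, 2 mm below the bar. The keeper block is 38 x 38 x 24 mm, its round eye 14 mm wide goes right through, free air beneath. The true eye sits anywhere from -8 to +8 mm along the rail's y from here; that is not measured, it is felt for with the pin through the bar's slot. It is true in x. The block stays put (over 50 N to shift). Axes as rail.
- bar (a joint): Angle (rad) of the red lock bar about its pivot on the lid: 0 = shut, across the lid against its stop, slot over the brass eye; positive = free end swung up the slope (rail's +x). Range 0 to 1.0. Stiff hinge, stays where left; 2 to 5 N at the knob moves it. It swings parallel to the lid, is 8 mm thick, underside 8 mm above the lid.
- bar_pivot (a point): Pivot of the red bar, at the level of the bar's top, 180 mm from the rail's origin along its -y.
- bar_knob (a point): Middle of the upright black knob on the bar, 18 mm across, 36 mm tall, rising square to the lid from the bar's top; 100 mm from the pivot. This point is 18 mm above the bar's top.
- bar_slot (a point): Centre of the slot in the widened bar end (38 x 52 mm), at the level of its top, 180 mm from the pivot. The slot goes through the 8 mm bar; it is 14.5 mm wide and 32 mm long, long side along the bar.
- pin_grip (a point): Centre of the yellow round handle of the loose lock pin (24 mm across, 44 mm long). z along the pin, from tip to handle. The pin is 119 mm long, 90 to 160 g: steel shank 12 mm across, 70 mm long, its last 8 mm tapering to 9 mm at the tip; a collar 30 mm across, 5 mm thick; then the handle. It starts upright in the stand.
- pin_tip (a point): The end of the pin's tapered nose, on its axis, 97 mm from pin_grip. Axes as pin_grip.
- pin_collar (a point): Middle of the underside of the pin's collar, 70 mm from the tip, 27 mm from pin_grip. Axes as pin_grip.
- stand: Fixed wooden block 70 x 70 x 80 mm with a 16 mm hole right through it in which the pin stands, collar on the block's top. Origin: centre of its underside.
- meter_round: Bystander: loose round black panel meter, 74 mm across, 48 mm high. Origin under its centre.
- meter_square: Bystander: loose square black panel meter, 80 x 80 x 42 mm. Origin under its centre.
- jar: Bystander: glass jar, 66 mm across, 85 mm high. Origin under its centre.
- driver: Bystander: screwdriver lying on the table, 190 mm long. Origin under its middle, x towards the blade.
- knob_tray: Bystander: grey tray of knobs, 130 x 190 x 40 mm. Origin under its centre.
- stock_bin: Bystander: blue open bin of parts, 130 x 100 x 70 mm. Origin under its centre.
Things that resemble listed ones, but are neither listed nor needed, are in the scene too. Leave any green or orange look-alike of the part that bears pin_grip alone.

How it is judged:
On the way, in this order (a step that is already met when the one before it is completed fails the run):
1. the red bar is swung shut against its stop, before the pin is in (value of joint bar below 0.04 rad and not (x of pin_tip in the frame of rail between -0.008 and 0.008 m and y of pin_tip in the frame of rail between -0.015 and 0.015 m and z of pin_tip in the frame of rail below 0 m)), for 0.2 s.
2. the pin's tip is through the bar's slot and well into the brass eye (x of pin_tip in the frame of rail between -0.008 and 0.008 m and y of pin_tip in the frame of rail between -0.015 and 0.015 m and z of pin_tip in the frame of rail below -0.03 m), for 0.1 s.
At the end, for the whole second after the job is handed in: The bar is shut (within 0.04 rad of its stop) and the pin stands through slot and eye, fully home: collar within 5 mm of the bar's top, tip at least 64 mm below it, within 8 mm (x) and 15 mm (y) of the rail's nominal axis, leaning less than 0.15 rad from it, released and at rest (x of pin_tip in the frame of rail between -0.008 and 0.008 m and y of pin_tip in the frame of rail between -0.015 and 0.015 m and z of pin_tip in the frame of rail below -0.064 m and z of pin_collar in the frame of rail below 0.005 m and angle between the z axis of pin_grip and the z axis of rail, either way round below 0.15 rad and value of joint bar below 0.04 rad and linear speed of pin below 0.02 m/s); the robot touches nothing.
It fails at once if a bystander is pushed more than 30 mm (distance of any of meter_round, meter_square, jar, driver, knob_tray, stock_bin from where it was at the start of the episode above 0.03 m).
It fails at once if a bystander other than the screwdriver is tipped over (angle between any of meter_round, meter_square, jar, knob_tray, stock_bin's own z axis and vertical above 0.4 rad).
It also fails if it takes over 64 s, if anything falls off the work surface, if the arm or the gripper's body presses on something with over 40 N, if the wrist force passes 120 N, or if a joint passes its speed limit or range.

### The arm

A 7-joint arm with a two-finger parallel gripper is mounted at the origin on the work surface. World frame = base frame: x ahead of the robot, y to its left, z up, the work surface at z = 0. Lengths are in m, angles in rad, forces in N, time in s.
With the tool pointing down it reaches from about 0.4 to 0.875 m from the base axis. Payload 19.3 kg.
Tool frame: the origin (TCP) lies midway between the tips of the shut fingers; the grasp point (between the pads) lies 19 mm behind it; z points along the fingers, y is the line along which they close (so a half turn about z gives the same grasp; the last joint's range is limited). The gripper opens to 85 mm and grips with 20 to 120 N. Pads are 22 mm wide; open, the fingers measure 114 mm over their backs; the gripper's body (76 mm by 85 mm) begins 54 mm behind the grasp point. The pads swing forward as they close: fully open they stand 13 mm farther back than shut.
Start: joints at [1.067, 0.521, -0.036, 1.599, 0.021, 1.021, -0.113], TCP at [0.263, -0.567, 0.231] pointing down, gripper open.
Joint ranges: [-2.91, 2.91], [-0.3, 2.13], [-1.5, 1.42], [0.17, 2.43], [-1.26, 4.41], [0.16, 1.93], [-2.52, 2.52]. Speed limits (rad/s): [1.89, 1.89, 2.39, 2.39, 3.01, 3.01, 3.01].

### API

Orientations are given as [roll, pitch, yaw] about the fixed x, y, z axes, in that order (R = Rz(yaw) Ry(pitch) Rx(roll)).
In Python, from workcell import * gives the robot as it stands. The module is installed in compiled form; this text tells all that it offers.
- The arm moves only by the tool play_rows, never from a script. Its argument "deltas" is a list of rows, each a list of 7 numbers: the shift along the tool's x, y, z in units of 500 mm (1.0 is 500 mm), then the turn, a rotation vector about the tool's x, y, z in units of 120 degrees (1.0 is 120 degrees), then the closure, from 0 (fully open) to 1 (shut). A call has 1 to 10 rows; each row is the pose to reach, as a shift and turn from the pose commanded when the call began, along the tool's axes at that moment; what a row does not reach only later rows make up. A row lasts 1/10 s, in which the tool goes at most 50 mm and 8.59 degrees, less where a joint would pass 70% of its speed; a pose out of reach is approached as far as the arm can. A call with a number of a shift or a turn outside -1 to 1 is refused whole. A call with a gripper value outside its range is refused whole. The fingers move at their own pace and stop on an object; "newtons" is the grip in N (left out, the last holds). Time passes only in rows, so rows that repeat a pose let the fingers close. It gives the time, the measured TCP pose, the force, the opening and the grip force at its end, in the units of the state.
- observe(): the state, without advancing time (a new reading comes with each control period).
- grab_frame(name): name is "scene" or "top" or "wrist"; returns the picture (480x640x3 uint8, red, green, blue); there is no depth.
- get_calibration(name): a dict with "fovy" (degrees; the focal length in pixels is half the picture's height over the tangent of half this angle, whatever the lens; pixels are square), "cx", "cy" (the principal point, pixels), "k1" (the pictures are not rectified: a ray, as slopes to the right and down, at radius r is drawn at 1 + k1 r^2 times it, then the intrinsics apply), "xyz" and "rotation" of the camera in the world. Camera axes: x right, y down, z forward; pixel columns grow to the right and rows downward; lengths in m; the calibration is good to about 2 mm. A picture is of the moment at which its call begins: read the wrist's pose just before it. get_calibration takes no time and is no camera call; for the wrist camera it gives the pose at the moment of the call.
- job_done(): hands the job in; it is judged then, once.
The state is a dict: "clock": time; "qpos": joint angles; "qd": joint speeds; "joint_efforts": joint torques, N m; "position": TCP position; "tool_rot": TCP orientation; "force": force on the tool from outside, world axes, zero at the start; "moment": the same for the moment, N m; "grip_width": finger opening in m; "finger_force": force on a finger pad.
Only numpy, scipy, OpenCV 4.12 (cv2) and the standard library are available. Lean on these libraries where they do the work, as an engineer would, in place of code of your own. Each camera call takes 0.05 s, during which the arm holds its last target. There are 200 camera calls.

## Working session

There is one attempt and no reset: what is moved stays moved. The work goes in short steps, Python scripts to look and compute and a tool call to move; the robot and the scene stay as the last step left them, time stands still between calls to the robot, and variables do not carry over. Pictures are saved under pics/ and viewed, at most 14 in all, crops included, and the job is handed in when it is done.

Besides the shell and the picture viewer there is one more tool, called after ">>>" as a command line: name --pt "numbers of a row" for each row, then --argument value for the rest. play_rows: Moves the arm, as the interface text tells. Its arguments: {"type":"object","properties":{"deltas":{"type":"array"},"newtons":{"type":"number"}},"required":["deltas"]}

```bash
mkdir -p pics
cat > h.py <<'E'
from workcell import *
import numpy as np, cv2
from scipy.spatial.transform import Rotation as R
def cal(n):
    c=get_calibration(n); f=240/np.tan(np.radians(c["fovy"])/2)
    M=np.array(c["rotation"]); 
    if M.shape!=(3,3): M=R.from_euler('xyz',M).as_matrix()
    return c,f,M,np.array(c["xyz"])
def ray(n,u,v,C=None):
    c,f,M,o=C or cal(n); d=np.array([(u-c["cx"])/f,(v-c["cy"])/f]); s=d.copy()
    for _ in range(20): s=d/(1+c["k1"]*(s@s))
    r=M@np.r_[s,1]; return o,r/np.linalg.norm(r)
def atz(n,u,v,z,C=None):
    o,r=ray(n,u,v,C); return o+r*(z-o[2])/r[2]
def proj(n,p,C=None):
    c,f,M,o=C or cal(n); q=M.T@(np.array(p)-o); s=q[:2]/q[2]; s=s*(1+c["k1"]*(s@s)); return np.array([c["cx"],c["cy"]])+f*s
def tri(obs):
    A=np.zeros((3,3));b=np.zeros(3)
    for o,r in obs:
        P=np.eye(3)-np.outer(r,r);A+=P;b+=P@o
    x=np.linalg.solve(A,b); return x,[np.linalg.norm((np.eye(3)-np.outer(r,r))@(x-o)) for o,r in obs]
def pose():
    s=observe(); return np.array(s["position"]),R.from_euler('xyz',s["tool_rot"])
def row(p,Rt):
    "shift and turn in play_rows units to reach TCP pos p, rotation Rt"
    p0,R0=pose(); return np.round(np.r_[R0.inv().apply(np.array(p)-p0)/.5,(R0.inv()*Rt).as_rotvec()/np.radians(120)],4)
def save(n,fn,crop=None,k=1):
    im=grab_frame(n)[:,:,::-1]
    if crop: a,b,c,d=crop; im=im[b:d,a:c]
    cv2.imwrite("pics/"+fn,cv2.resize(im,None,fx=k,fy=k,interpolation=cv2.INTER_CUBIC))
E
python3 - <<'E'
from h import *
print(observe())
for n in("scene","top","wrist"): print(n,get_calibration(n))
save("scene","s0.png");save("top","t0.png")
E
```

```text
{'clock': 0.0, 'qpos': array([ 1.06681344,  0.52203451, -0.0363215 ,  1.60000498,  0.0212166 ,
        1.0211071 , -0.11280851]), 'qd': array([-0.00114683, -0.0009419 ,  0.00159074, -0.00164981, -0.00063498,
       -0.0008505 , -0.00083326]), 'joint_efforts': array([-5.57930198e-04, -9.27104115e+01,  1.97979636e+00, -3.69932163e+01,
        1.78742077e-02,  8.14939354e-03, -8.08530262e-05]), 'position': array([ 0.26250601, -0.56682223,  0.23071412]), 'tool_rot': array([-3.14042854e+00,  1.00937404e-04,  4.33767972e-01]), 'force': array([-0.52110695,  0.02651361, -0.20358755]), 'moment': array([-0.04333243,  0.00064498,  0.03653082]), 'finger_force': 0.0, 'grip_width': 0.08565190555138745}
scene {'fovy': 48.81087056460285, 'cx': 327.2253442642533, 'cy': 238.9045693865728, 'k1': -0.03906762679488439, 'xyz': array([ 1.22473794, -0.4034905 ,  1.14353515]), 'rotation': array([-2.51212096,  0.01386176,  1.0636093 ])}
top {'fovy': 52.28020591153903, 'cx': 325.69342086268205, 'cy': 238.76412776285255, 'k1': 0.0171347724366917, 'xyz': array([ 0.4705131 , -0.03371262,  1.15575172]), 'rotation': array([-3.02022076, -0.01417205, -1.55209209])}
wrist {'fovy': 63.41692151753918, 'cx': 318.5805393370223, 'cy': 239.33772653269588, 'k1': -0.06813311704596635, 'xyz': array([ 0.33621156, -0.53320985,  0.37404396]), 'rotation': array([ 2.81862579e+00,  7.85493723e-04, -1.13740538e+00])}
```

View pics/s0.png

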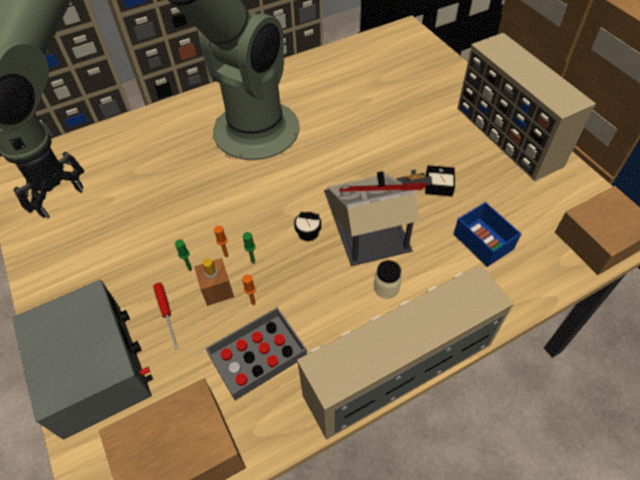

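View pics/t0.png

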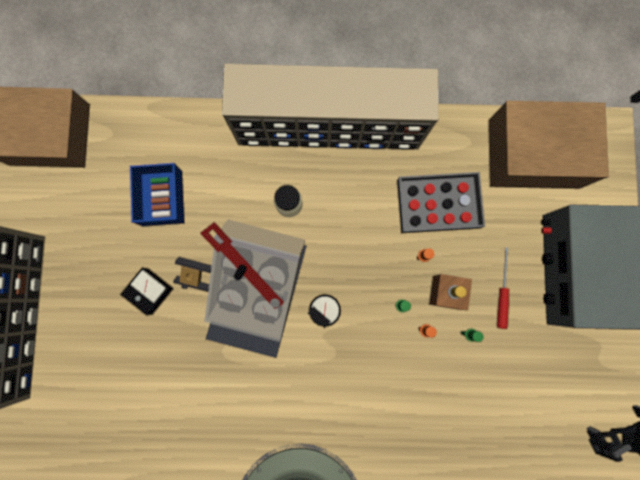

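The scene picture shows the yellow pin in its stand at (209,266). Look-alikes are the green pins at (183,250) and (249,243) and the orange ones at (221,235) and (249,285). In the top picture the yellow pin is at (459,292), the bar runs (212,232)–(278,298) with its knob at (240,272), and the keeper is at (192,274). Next I'll take close crops.

Run:
```python
from h import *
a=grab_frame("top")[:,:,::-1]; s=grab_frame("scene")[:,:,::-1]
z=lambda im,x,y,w,h,k: cv2.resize(im[y:y+h,x:x+w],(w*k,h*k),interpolation=cv2.INTER_CUBIC)
cv2.imwrite("pics/c1.png",z(a,165,210,150,150,4))
cv2.imwrite("pics/c2.png",np.hstack([z(s,310,160,150,110,4)]))
cv2.imwrite("pics/c3.png",np.hstack([z(a,420,260,64,60,6),z(s,180,245,64,60,6)]))
```

```text
(no output)
```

View pics/c1.png

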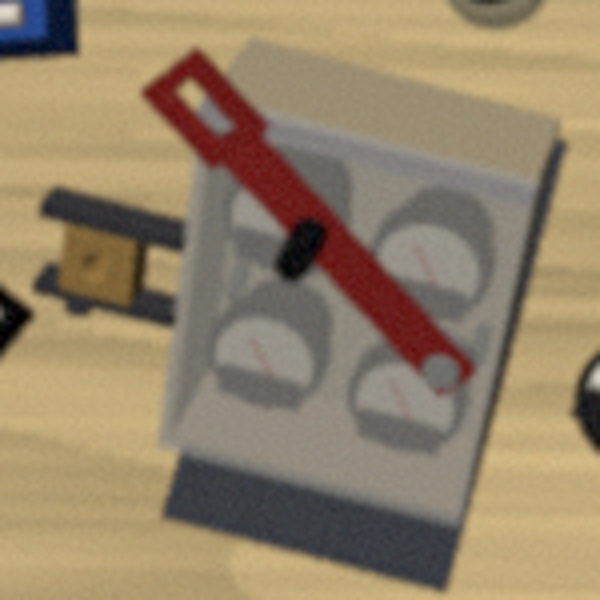

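View pics/c2.png

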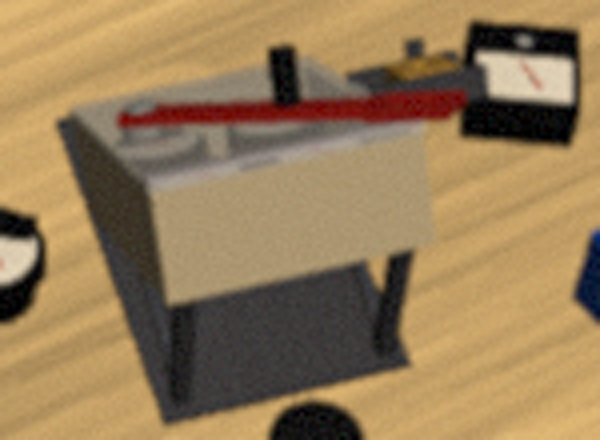

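View pics/c3.png

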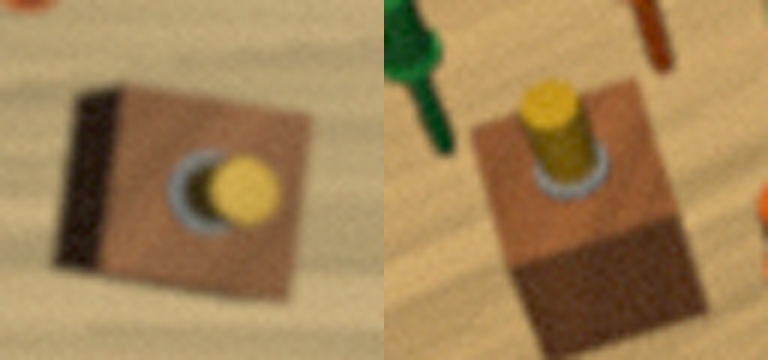

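The crops confirm the choice: the yellow handle is in the wooden stand, and the bar is open with its slot, knob and pivot clear to see. I'll fit the bin pose to these points, with parameters x, y, yaw, slope offset and bar angle.

```bash
cat > fit.py <<'E'
from h import *
from scipy.optimize import least_squares
c,s=np.cos(np.radians(35)),np.sin(np.radians(35))
U=np.array([c,0,s]);N=np.array([-s,0,c]);Y=np.array([0,1,0.]);L=np.array([0,0,.13])
def frames(q):
    x,y,w,a,phi=q; B=R.from_euler('z',w); t=np.array([x,y,0]); W=lambda p:B.apply(p)+t
    ro=L+a*U+.016*N+.12*Y; pv=ro-.18*Y; d=np.cos(phi)*Y+np.sin(phi)*U
    P=dict(rail=ro,pivot=pv,slot=pv+.18*d,kbase=pv+.1*d,ktop=pv+.1*d+.036*N,knob=pv+.1*d+.018*N,
      b1=[-.135,.085,.003],b2=[-.135,-.085,.003],b3=[.135,-.085,.003],b4=[.135,.085,.003],
      l1=L-.11*U+.085*Y,l2=L-.11*U-.085*Y)
    return {k:W(np.array(v)) for k,v in P.items()},B*R.from_matrix(np.c_[U,Y,N])
E
cat > f1.py <<'E'
from fit import *
T=dict(pivot=(443,372),slot=(206,108),kbase=(314,235),ktop=(290,262),b1=(165,515),b2=(445,588),b3=(563,145),l1=(165,443),l2=(460,520))
S=dict(b3=(165,420),b4=(410,362),b2=(62,122),ktop=(282,50),kbase=(287,103),pivot=(138,110))
obs=[("top",k,(165+u/4,210+v/4)) for k,(u,v) in T.items()]+[("scene",k,(310+u/4,160+v/4)) for k,(u,v) in S.items()]
CC={n:cal(n) for n in("top","scene")}
def res(q):
    P,_=frames(q); return np.concatenate([proj(n,P[k],CC[n])-px for n,k,px in obs])
r=least_squares(res,[.5,.1,.2,0,.6],loss='soft_l1'); np.save("q.npy",r.x)
print(r.x.round(4))
for o,e in zip(obs,res(r.x).reshape(-1,2)): print(o[0],o[1],e.round(1))
P,Q=frames(r.x)
for k in("rail","pivot","slot","knob"): print(k,P[k].round(4))
print(Q.as_matrix().round(3))
# pin
ht=[ray("top",420+244/6,260+190/6),ray("scene",180+(550-384)/6,245+104/6)]
print("handle top",tri(ht)); print(atz("top",420+244/6,260+190/6,.129),atz("scene",180+166/6,245+104/6,.129))
E
python3 f1.py
```

```text
[ 0.4853  0.1113 -0.234  -0.0018  0.6958]
top pivot [-0.6 -0.7]
top slot [-0.2  0.2]
top kbase [-0.3 -1.8]
top ktop [0.5 0.9]
top b1 [-0.7 -0. ]
top b2 [0.5 0.4]
top b3 [ 1.  -1.8]
top l1 [-1.7  0.1]
top l2 [-0.3  0.5]
scene b3 [-0.2  1.2]
scene b4 [0.6 0.5]
scene b2 [-2.3 -0.4]
scene ktop [-1.1 -0.9]
scene kbase [-0.4  0.2]
scene pivot [ 0.2 -0.4]
rail [0.5028 0.2305 0.1421]
pivot [0.461  0.0554 0.1421]
slot [0.585  0.1679 0.2083]
knob [0.5199 0.1203 0.1936]
[[ 0.797  0.232 -0.558]
 [-0.19   0.973  0.133]
 [ 0.574  0.     0.819]]
handle top (array([ 0.49078282, -0.33039659,  0.12568065]), [np.float64(0.0010748343015209738), np.float64(0.0010748343015208558)])
[ 0.49026605 -0.33044943  0.129     ] [ 0.49382082 -0.32972052  0.129     ]
```

Bin fit is good to about 1 px (slope offset ≈ 0, bar at 0.70 rad). I'll go over the stand first for a close look on the way.

Run:
```python
from h import *
print(row([.49,-.33,.30],R.from_euler('xyz',[np.pi,0,.978])))
```

```text
[ 6.118e-01 -2.389e-01 -1.380e-01 -3.000e-04 -1.000e-04 -2.598e-01]
```

>>> play_rows --pt "0.15 -0.06 -0.138 0 0 -0.06 1" --pt "0.25 -0.1 -0.138 0 0 -0.12 1" --pt "0.35 -0.14 -0.138 0 0 -0.19 1" --pt "0.45 -0.18 -0.138 0 0 -0.26 1" --pt "0.55 -0.22 -0.138 0 0 -0.26 1" --pt "0.612 -0.239 -0.138 0 0 -0.26 1" --pt "0.612 -0.239 -0.138 0 0 -0.26 1" --pt "0.612 -0.239 -0.138 0 0 -0.26 1" --pt "0.612 -0.239 -0.138 0 0 -0.26 1"

```text
clock: 1.1
position: [0.4907, -0.3292, 0.3001]
tool_rot: [-3.141, -0.0, 0.98]
force: [-1.3, -1.2, -0.4]
grip_width: -0.0003
finger_force: 0.0
```

Run:
```python
from h import *
print(pose()[0],observe()["qpos"].round(2)); C=cal("wrist")
im=grab_frame("wrist")[:,:,::-1].copy(); cv2.imwrite("pics/w1.png",im)
print(proj("wrist",[.491,-.330,.129],C))
hsv=cv2.cvtColor(im,cv2.COLOR_BGR2HSV); m=cv2.inRange(hsv,(20,110,120),(32,255,255))
n,l,st,ce=cv2.connectedComponentsWithStats(m)
for i in range(1,n):
    if st[i,4]>300: print(st[i],ce[i])
```

```text
[ 0.49065863 -0.32920648  0.30006608] [ 0.67  0.41 -0.25  1.6   0.11  1.14 -0.2 ]
[319.55198685 212.17954146]
[306 201  28  28 597] [319.69346734 214.64321608]
```

View pics/w1.png

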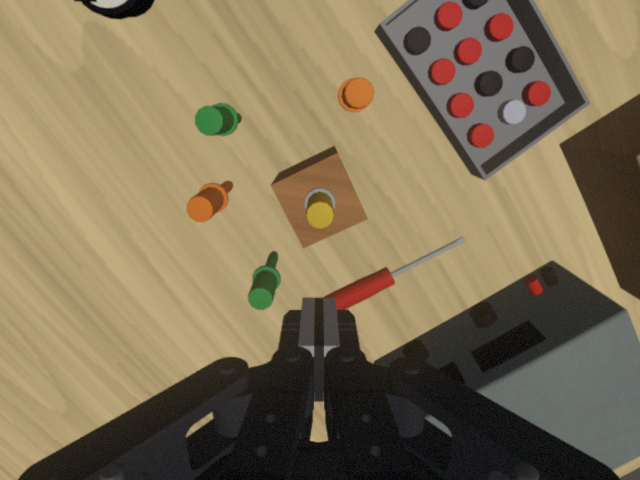

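The wrist picture shows the yellow handle at (320,212), within 2 px of the prediction, with neighbours clear. Now for the bar: go to a point upslope of the knob, with the tool square to the lid.

```bash
cat >> fit.py <<'E'
q=np.load("q.npy"); PF,Q=frames(q); RT=Q*R.from_matrix(np.array([[0,1,0],[1,0,0],[0,0,-1.]]).T)
def rp(x,y,z): return PF["rail"]+Q.apply(np.array([x,y,z])/1e3)   # rail mm -> world
def inrail():
    s,_=pose(); return (Q.inv().apply(s-PF["rail"])*1e3).round(1)
E
python3 - <<'E'
from fit import *
print(RT.as_matrix().round(2)); p=rp(98,-180+48,110); print(p,np.hypot(*p[:2])); print(row(p,RT))
E
```

```text
[[ 0.23  0.8   0.56]
 [ 0.97 -0.19 -0.13]
 [ 0.    0.57 -0.82]]
[0.48889434 0.09811208 0.28840909] 0.49864180751976384
[ 0.7098 -0.48    0.0232 -0.2888  0.0524 -0.1657]
```

>>> play_rows --pt "0.1 -0.07 -0.05 -0.03 0.005 -0.016 1" --pt "0.2 -0.14 -0.05 -0.07 0.01 -0.04 1" --pt "0.3 -0.2 -0.05 -0.12 0.02 -0.07 1" --pt "0.4 -0.27 -0.03 -0.17 0.03 -0.1 1" --pt "0.5 -0.34 -0.01 -0.22 0.04 -0.13 1" --pt "0.6 -0.41 0.01 -0.27 0.05 -0.15 1" --pt "0.71 -0.48 0.023 -0.2888 0.0524 -0.1657 1" --pt "0.71 -0.48 0.023 -0.2888 0.0524 -0.1657 1" --pt "0.71 -0.48 0.023 -0.2888 0.0524 -0.1657 1" --pt "0.71 -0.48 0.023 -0.2888 0.0524 -0.1657 1"

```text
clock: 2.15
position: [0.4893, 0.0895, 0.2901]
tool_rot: [2.527, 0.0, 1.333]
force: [0.8, -1.2, -0.7]
grip_width: 0.0003
finger_force: 0.0
```

Run:
```python
from fit import *
print(inrail(),observe()["qpos"].round(2)); C=cal("wrist")
for k in("knob","ktop","kbase","slot","rail","pivot"): print(k,proj("wrist",PF[k],C).round(0))
save("wrist","w2.png"); p,r=pose(); print((r.inv()*RT).as_rotvec().round(3)); print(row(rp(98,-132,10),RT))
```

```text
[ 100.9 -140.2  110.1] [ 0.09  0.09 -0.71  2.26  0.99  0.61 -1.62]
knob [257. 185.]
ktop [253. 191.]
kbase [261. 180.]
slot [341.  80.]
rail [146.   9.]
pivot [178. 286.]
[ 0.003 -0.006 -0.002]
[-0.0021 -0.0034  0.2022  0.0017 -0.0028 -0.0011]
```

View pics/w2.png

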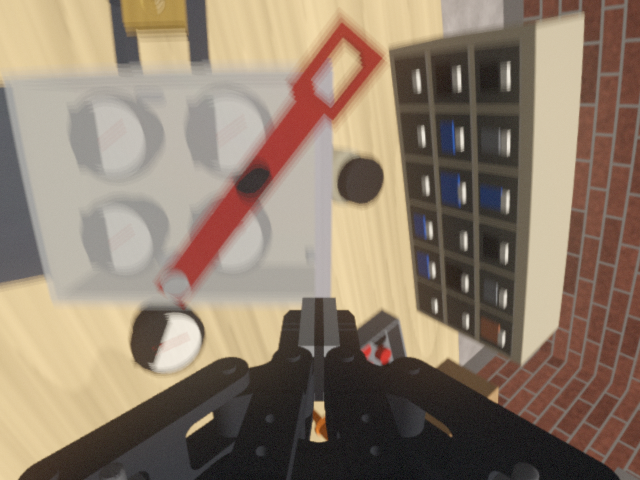

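The picture shows the knob at (253,181), slot at (338,68) and pivot at (176,286), near the prediction; the space upslope of the knob is free. Descend, then sweep.

>>> play_rows --pt "-0.002 -0.003 0.07 0 0 0 1" --pt "-0.002 -0.003 0.14 0 0 0 1" --pt "-0.002 -0.003 0.2 0 0 0 1" --pt "-0.002 -0.003 0.2 0 0 0 1" --pt "-0.002 -0.003 0.2 0 0 0 1" --pt "-0.002 -0.003 0.2 0 0 0 1"

```text
clock: 2.8
position: [0.5437, 0.0762, 0.208]
tool_rot: [2.529, -0.0, 1.336]
force: [-0.1, 0.5, 0.6]
grip_width: -0.0001
finger_force: 0.0
```

>>> play_rows --pt "0.013 -0.016 0 0 0 0 1" --pt "0.026 -0.032 0 0 0 0 1" --pt "0.041 -0.045 0 0 0 0 1" --pt "0.056 -0.058 0 0 0 0 1" --pt "0.068 -0.075 0 0 0 0 1" --pt "0.08 -0.091 0 0 0 0 1" --pt "0.087 -0.105 0 0 0 0 1" --pt "0.094 -0.118 0 0 0 0 1" --pt "0.099 -0.13 0 0 0 0 1" --pt "0.104 -0.14 0 0 0 0 1"

```text
clock: 3.8
position: [0.4999, 0.1408, 0.1669]
tool_rot: [2.529, -0.0, 1.337]
force: [1.0, -1.6, 1.0]
grip_width: -0.0003
finger_force: 0.9
```

Run:
```python
from fit import *
print(inrail(),observe()["force"].round(1),Q.inv().apply(observe()["force"]).round(1))
```

```text
[ 29.  -87.9  10. ] [ 1.  -1.6  1. ] [ 1.7 -1.3 -0. ]
```

>>> play_rows --pt "0.008 -0.008 0 0 0 0 1" --pt "0.016 -0.014 0 0 0 0 1" --pt "0.016 -0.02 0 0 0 0 1" --pt "0.016 -0.02 0 0 0 0 1"

```text
clock: 4.2
position: [0.4968, 0.1492, 0.1632]
tool_rot: [2.523, 0.0, 1.333]
force: [17.1, -10.9, 16.5]
grip_width: -0.0001
finger_force: 12.5
```

Run:
```python
from fit import *
print(inrail(),Q.inv().apply(observe()["force"]).round(1))
```

```text
[ 22.7 -80.5   9.8] [25.1 -6.6  2.6]
```

The bar is against its stop (25 N). Back off and look straight down on the slot and eye.

>>> play_rows --pt "0 0.03 0 0 0 0 1" --pt "0 0.04 -0.06 0 0 0 1" --pt "0 0 -0.13 0 0 0 1" --pt "0 -0.05 -0.2 0 0 0 1" --pt "0 -0.05 -0.2 0 0 0 1" --pt "0 -0.05 -0.2 0 0 0 1" --pt "0 -0.05 -0.2 0 0 0 1" --pt "0 -0.05 -0.2 0 0 0 1"

```text
clock: 5.0
position: [0.4185, 0.1679, 0.228]
tool_rot: [2.531, 0.0, 1.336]
force: [0.4, 0.1, 0.6]
grip_width: -0.0001
finger_force: 0.0
```

Run:
```python
from fit import *
q0=q.copy();q0[4]=0;P,_=frames(q0); print(inrail()); C=cal("wrist")
for k in("knob","ktop","kbase","rail","pivot"): print(k,proj("wrist",P[k],C).round(1))
im=grab_frame("wrist")[:,:,::-1]; cv2.imwrite("pics/w3.png",im); print(proj("top",P["rail"]).round(1))
cv2.imwrite("pics/t3.png",grab_frame("top")[:,:,::-1])
for k in ([-16,-7.25,0],[16,-7.25,0],[16,7.25,0],[-16,7.25,0]): print(proj("wrist",rp(k[1],k[0],0),C).round(1))
```

```text
[ -6.  -80.4 109.1]
knob [327.7 242.3]
ktop [328.3 252.1]
kbase [327.1 233.7]
rail [327.8 111. ]
pivot [326.2 357.7]
[190.5 280.3]
[316.2 137.3]
[316.1  83.9]
[339.9  83.9]
[339.2 137.3]
```

View pics/w3.png

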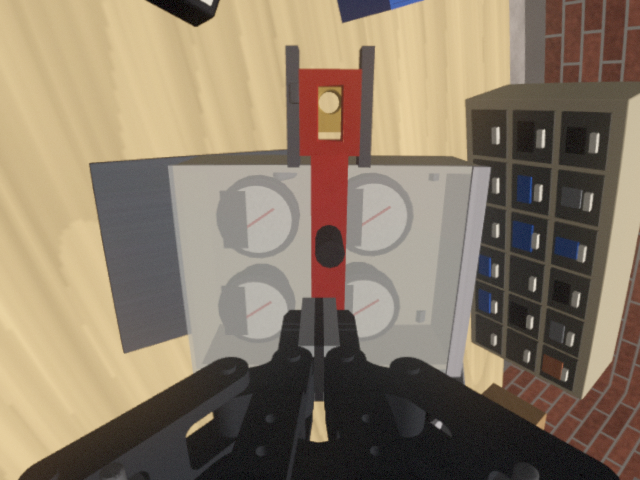

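The wrist picture shows the bar shut, the slot spanning (317–342, 86–140), and the eye visible through it near (329,102). I'll measure them in an enlarged crop.

Run:
```python
import cv2
im=cv2.imread("pics/w3.png")[60:165,280:380]; cv2.imwrite("pics/c4.png",cv2.resize(im,None,fx=5,fy=5,interpolation=cv2.INTER_CUBIC))
```

```text
(no output)
```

View pics/c4.png

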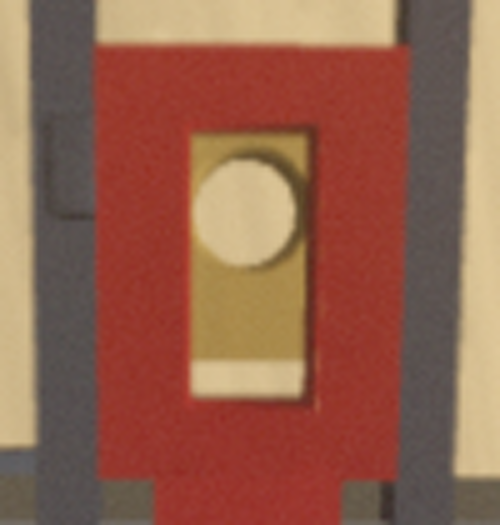

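Run:
```python
from fit import *
C=cal("wrist"); print(inrail())
def onp(u,v,z):
    o,r=ray("wrist",u,v,C); o=Q.inv().apply(o-PF["rail"])*1e3; r=Q.inv().apply(r); return (o+r*(z-o[2])/r[2]).round(1)
print("slot",onp(330.5,113.,0),"eye",onp(330,102,-10), "end corners",onp(280+97/5,69,0),onp(280+408/5,69,0),onp(280+97/5,156,0))
# pin path
print(row([.47,-.25,.32],R.from_euler('xyz',[np.pi,0,.978])))
print(row([.491,-.330,.25],R.from_euler('xyz',[np.pi,0,.978])))
```

```text
[ -6.1 -80.4 109.2]
slot [ 1.6 -1.2  0. ] eye [  1.5   5.5 -10. ] end corners [-17.4  24.5   0. ] [20.2 24.6  0. ] [-18.2 -27.7   0. ]
[-0.7889  0.3471  0.0184  0.2884 -0.0521  0.1655]
[-0.9347  0.3308  0.1779  0.2884 -0.0521  0.1655]
```

The slot centre sits at about (1.5, -1.3) mm and the eye at y ≈ +5.5 mm, in my fitted rail frame. Now fetch the pin.

>>> play_rows --pt "-0.08 0.03 -0.06 0.02 -0.003 0.01 0" --pt "-0.17 0.07 -0.1 0.05 -0.01 0.03 0" --pt "-0.26 0.11 -0.1 0.1 -0.02 0.06 0" --pt "-0.35 0.15 -0.1 0.15 -0.03 0.09 0" --pt "-0.44 0.19 -0.08 0.2 -0.04 0.12 0" --pt "-0.53 0.23 -0.05 0.25 -0.045 0.145 0" --pt "-0.62 0.27 -0.03 0.288 -0.052 0.1655 0" --pt "-0.71 0.31 0 0.2884 -0.0521 0.1655 0" --pt "-0.789 0.347 0.018 0.2884 -0.0521 0.1655 0" --pt "-0.789 0.347 0.018 0.2884 -0.0521 0.1655 0"

```text
clock: 6.1
position: [0.4572, -0.1965, 0.3146]
tool_rot: [-3.141, -0.0, 0.977]
force: [1.5, 1.3, -0.1]
grip_width: 0.0853
finger_force: 0.0
```

Run:
```python
from h import *
print(row([.491,-.330,.20],R.from_euler('xyz',[np.pi,0,.978])),pose()[0],observe()["qpos"].round(2))
```

```text
[-1.837e-01  2.056e-01  2.291e-01 -4.000e-04 -1.000e-04 -3.000e-04] [ 0.45716745 -0.19645554  0.31464645] [ 0.52  0.24 -0.29  1.81  0.08  1.1  -0.38]
```

>>> play_rows --pt "0 0 0 0 0 0 0" --pt "0 0 0 0 0 0 0"

```text
clock: 6.3
position: [0.4568, -0.1944, 0.3144]
tool_rot: [-3.141, -0.0, 0.977]
force: [0.4, 0.2, 0.1]
grip_width: 0.0852
finger_force: 0.0
```

Run:
```python
from h import *
print(row([.491,-.330,.20],R.from_euler('xyz',[np.pi,0,.978])),pose()[0],observe()["qpos"].round(2))
```

```text
[-1.866e-01  2.086e-01  2.286e-01 -4.000e-04 -2.000e-04 -6.000e-04] [ 0.45683496 -0.19439159  0.31440708] [ 0.52  0.24 -0.29  1.81  0.08  1.1  -0.39]
```

>>> play_rows --pt "-0.08 0.09 0.03 0 0 0 0" --pt "-0.14 0.16 0.1 0 0 0 0" --pt "-0.187 0.209 0.17 0 0 0 0" --pt "-0.187 0.209 0.229 0 0 0 0" --pt "-0.187 0.209 0.229 0 0 0 0" --pt "-0.187 0.209 0.229 0 0 0 0" --pt "-0.187 0.209 0.229 0 0 0 0"

```text
clock: 7.0
position: [0.4927, -0.3283, 0.2028]
tool_rot: [3.139, -0.001, 0.98]
force: [-0.1, 1.4, 0.6]
grip_width: 0.0858
finger_force: 0.0
```

Run:
```python
from h import *
print(pose()[0]); C=cal("wrist"); im=grab_frame("wrist")[:,:,::-1].copy(); cv2.imwrite("pics/w4.png",im)
hsv=cv2.cvtColor(im,cv2.COLOR_BGR2HSV); m=cv2.inRange(hsv,(20,110,130),(32,255,255))
n,l,st,ce=cv2.connectedComponentsWithStats(m)
for i in range(1,n):
    if st[i,4]>300: print(st[i],ce[i])
for z in(.129,.085): print(z,proj("wrist",[.491,-.33,z],C))
```

```text
[ 0.49272371 -0.32829879  0.20275227]
[ 299  242   38   36 1064] [317.58552632 259.27913534]
0.129 [317.4402188  256.33839245]
0.085 [317.42333501 234.02437991]
```

View pics/w4.png

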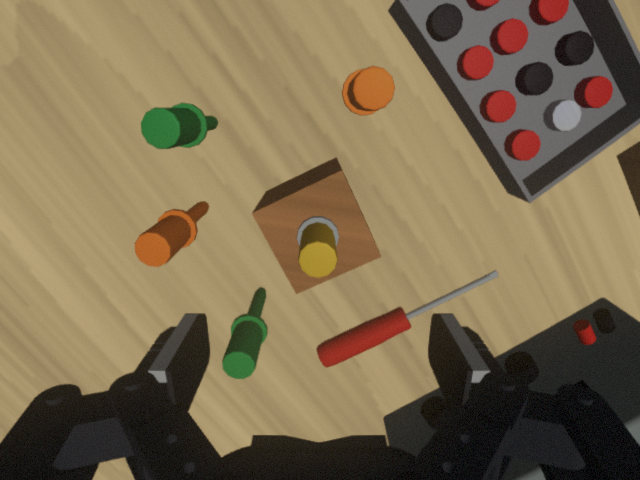

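The handle top is seen at (317.6,258.5), about 1 mm from the estimate; the fingers are well clear of the green pin at (245,350). Descend and grip.

>>> play_rows --pt "-0.0025 0 0.06 0 0 0 0" --pt "-0.0025 0 0.12 0 0 0 0" --pt "-0.0025 0 0.18 0 0 0 0" --pt "-0.0025 0 0.216 0 0 0 0" --pt "-0.0025 0 0.216 0 0 0 0" --pt "-0.0025 0 0.216 0 0 0 0" --pt "-0.0025 0 0.216 0 0 0 0"

```text
clock: 7.75
position: [0.492, -0.3307, 0.0946]
tool_rot: [3.138, -0.001, 0.979]
force: [-0.4, -0.2, -0.1]
grip_width: 0.0853
finger_force: 0.0
```

>>> play_rows --pt "0 0 0 0 0 0 0.4" --pt "0 0 0 0 0 0 0.6" --pt "0 0 0 0 0 0 0.8" --pt "0 0 0 0 0 0 1" --pt "0 0 0 0 0 0 1" --pt "0 0 0 0 0 0 1" --pt "0 0 0 0 0 0 1" --newtons 60

```text
clock: 8.45
position: [0.4911, -0.3304, 0.093]
tool_rot: [3.141, -0.001, 0.979]
force: [-1.3, 1.2, 7.0]
grip_width: 0.0226
finger_force: 58.4
```

>>> play_rows --pt "0 0 -0.06 0 0 0 1" --pt "0 0 -0.12 0 0 0 1" --pt "0 0 -0.2 0 0 0 1" --pt "0 0 -0.3 0 0 0 1" --pt "0 0 -0.38 0 0 0 1" --pt "0 0 -0.44 0 0 0 1" --pt "0 0 -0.44 0 0 0 1" --pt "0 0 -0.44 0 0 0 1" --pt "0 0 -0.44 0 0 0 1"

```text
clock: 9.35
position: [0.4904, -0.3302, 0.3115]
tool_rot: [-3.14, -0.0, 0.979]
force: [1.3, 0.5, -1.8]
grip_width: 0.0226
finger_force: 59.4
```

Run:
```python
from fit import *
s=observe(); print(pose()[0],s["grip_width"],s["force"],s["qpos"].round(2))
# nominal: TCP is ~15mm beyond grip centre toward tip -> tip 82mm ahead of TCP
print(rp(1.5,4,150),row(rp(1.5,4,150),RT)); print(row([.46,-.05,.33],R.from_euler('xyz',[np.pi,0,1.15])))
```

```text
[ 0.49038941 -0.33024433  0.3114856 ] 0.02264100566757179 [ 1.27409987  0.5016709  -1.84407518] [ 0.65  0.4  -0.23  1.58  0.09  1.17 -0.18]
[0.42122347 0.25405715 0.26582504] [ 0.8925 -0.7668  0.0927 -0.289   0.0519 -0.1656]
[ 4.312e-01 -3.632e-01 -3.640e-02 -5.000e-04 -3.000e-04 -8.170e-02]
```

>>> play_rows --pt "0.06 -0.05 -0.03 0 0 -0.01 1" --pt "0.13 -0.11 -0.06 -0.02 0.003 -0.03 1" --pt "0.19 -0.16 -0.1 -0.04 0.006 -0.05 1" --pt "0.25 -0.21 -0.1 -0.08 0.012 -0.07 1" --pt "0.31 -0.26 -0.1 -0.12 0.02 -0.09 1" --pt "0.37 -0.31 -0.1 -0.16 0.03 -0.11 1" --pt "0.43 -0.36 -0.1 -0.2 0.04 -0.13 1" --pt "0.5 -0.42 -0.08 -0.24 0.045 -0.145 1" --pt "0.56 -0.48 -0.06 -0.28 0.05 -0.16 1" --pt "0.62 -0.53 -0.04 -0.289 0.052 -0.1656 1" --newtons 80

```text
clock: 10.35
position: [0.4454, 0.0552, 0.3362]
tool_rot: [2.543, 0.003, 1.329]
force: [0.3, -1.0, -1.8]
grip_width: 0.0224
finger_force: 78.7
```

>>> play_rows --pt "0 0 0 0 0 0 1" --pt "0 0 0 0 0 0 1"

```text
clock: 10.55
position: [0.4463, 0.0539, 0.3363]
tool_rot: [2.547, 0.003, 1.328]
force: [0.3, -0.2, -2.2]
grip_width: 0.0226
finger_force: 78.8
```

Run:
```python
from fit import *
s=observe(); print(pose()[0],s["force"],s["qpos"].round(2),s["grip_width"],inrail())
print(row(rp(1.5,4,130),RT))
```

```text
[0.44631447 0.0538738  0.33630809] [ 0.28905308 -0.18396569 -2.21988127] [ 0.36 -0.12 -0.81  2.27  0.56  0.56 -1.13] 0.02255041080668574 [  99.9 -184.9  167.1]
[ 0.3773 -0.1977  0.0745 -0.0077  0.0037 -0.0026]
```

>>> play_rows --pt "0.08 -0.04 0 -0.004 0.002 0 1" --pt "0.16 -0.08 0.01 -0.008 0.004 -0.003 1" --pt "0.24 -0.12 0.02 -0.008 0.004 -0.003 1" --pt "0.32 -0.165 0.05 -0.008 0.004 -0.003 1" --pt "0.377 -0.198 0.0745 -0.008 0.004 -0.003 1" --pt "0.377 -0.198 0.0745 -0.008 0.004 -0.003 1" --pt "0.377 -0.198 0.0745 -0.008 0.004 -0.003 1" --pt "0.377 -0.198 0.0745 -0.008 0.004 -0.003 1"

```text
clock: 11.35
position: [0.4331, 0.2505, 0.2493]
tool_rot: [2.53, 0.002, 1.337]
force: [0.7, -1.0, -0.7]
grip_width: 0.0221
finger_force: 78.9
```

Run:
```python
from fit import *
s=observe(); print(s["qpos"].round(2),inrail(),row(rp(1.5,4,130),RT)); C=cal("wrist")
p,r=pose(); print("tip px",proj("wrist",p+r.apply([0,0,.083]),C),"slot px",proj("wrist",rp(1.5,-1.3,0),C))
im=grab_frame("wrist")[:,:,::-1]; cv2.imwrite("pics/w5.png",cv2.resize(im[100:340,200:440],None,fx=2.5,fy=2.5,interpolation=cv2.INTER_CUBIC))
```

```text
[-0.08  0.38 -1.13  2.19  1.17  1.08 -2.16] [  2.2   3.3 129.4] [ 0.0014 -0.0014 -0.0012  0.0002  0.0007  0.0003]
tip px [318.23416854 247.2493043 ] slot px [317.27930941 231.67064651]
```

View pics/w5.png

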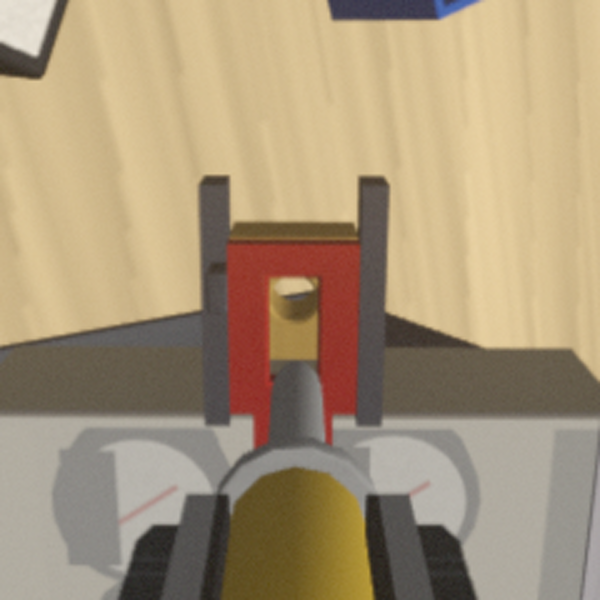

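The picture shows the pin tip at crop (296,368), where predicted, and lined up with the slot (centre column 294.5); the eye shows at the slot's far end. Descend toward the eye's estimated place.

>>> play_rows --pt "0.004 -0.001 0.03 0 0 0 1" --pt "0.004 -0.001 0.06 0 0 0 1" --pt "0.004 -0.001 0.082 0 0 0 1" --pt "0.004 -0.001 0.082 0 0 0 1" --pt "0.004 -0.001 0.082 0 0 0 1" --pt "0.004 -0.001 0.082 0 0 0 1" --pt "0.004 -0.001 0.082 0 0 0 1"

```text
clock: 12.1
position: [0.4562, 0.248, 0.2171]
tool_rot: [2.527, -0.001, 1.337]
force: [1.3, -0.1, -1.8]
grip_width: 0.0222
finger_force: 78.9
```

Run:
```python
from fit import *
s=observe(); print(s["qpos"].round(2),inrail(),row(rp(1.6,5.5,88),RT),Q.inv().apply(s["force"]).round(1))
```

```text
[-0.11  0.47 -1.07  2.2   1.28  1.07 -2.23] [ 2.6  6.2 89.8] [-0.0014 -0.002   0.0036  0.0016 -0.0005 -0.0003] [ 0.1  0.2 -2.2]
```

>>> play_rows --pt "0 0 0 0 0 0 1" --pt "0 0 0 0 0 0 1"

```text
clock: 12.3
position: [0.4562, 0.248, 0.2167]
tool_rot: [2.528, -0.001, 1.337]
force: [-0.1, 0.4, -0.5]
grip_width: 0.0222
finger_force: 78.9
```

Run:
```python
from fit import *
s=observe(); print(inrail(),row(rp(1.6,5.5,88),RT),Q.inv().apply(s["force"]).round(1))
C=cal("wrist"); im=grab_frame("wrist")[:,:,::-1]; cv2.imwrite("pics/w6.png",cv2.resize(im[150:310,230:430],None,fx=4,fy=4-.25,interpolation=cv2.INTER_CUBIC))
p,r=pose(); print("tip px",proj("wrist",p+r.apply([0,0,.083]),C),"slot px",proj("wrist",rp(1.6,-1.3,0),C), "eye",proj("wrist",rp(1.6,5.5,-10),C))
```

```text
[ 2.4  6.2 89.5] [-0.0014 -0.0016  0.0029  0.0014 -0.0004 -0.0002] [-0.4  0.3 -0.3]
tip px [318.14202593 247.23506294] slot px [316.63799229 254.93109272] eye [316.64483235 239.90077956]
```

View pics/w6.png

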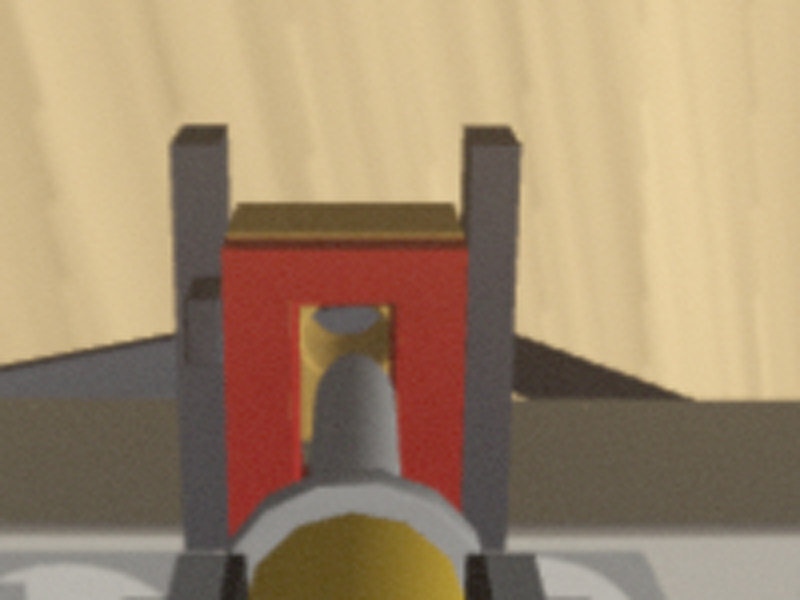

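The tip is centred at crop column 357 and the slot at 346, so shift −1.6 mm in x and −0.7 mm in y, then lower gently.

>>> play_rows --pt "-0.0014 -0.0032 0 0.001 0 0 1" --pt "-0.0014 -0.0032 0.006 0.001 0 0 1" --pt "-0.0014 -0.0032 0.012 0.001 0 0 1" --pt "-0.0014 -0.0032 0.018 0.001 0 0 1" --pt "-0.0014 -0.0032 0.024 0.001 0 0 1" --pt "-0.0014 -0.0032 0.024 0.001 0 0 1" --pt "-0.0014 -0.0032 0.024 0.001 0 0 1"

```text
clock: 13.05
position: [0.4615, 0.2459, 0.2057]
tool_rot: [2.53, -0.001, 1.337]
force: [-0.1, -1.1, -0.9]
grip_width: 0.0226
finger_force: 78.9
```

Run:
```python
from fit import *
s=observe(); print(inrail(),Q.inv().apply(s["force"]).round(1),s["moment"].round(2),s["qpos"].round(2))
```

```text
[ 0.6  5.4 77.2] [-0.4 -1.1 -0.8] [ 0.15  0.77 -0.03] [-0.11  0.49 -1.06  2.2   1.31  1.07 -2.25]
```

In the slot with no contact. Continue into the eye.

>>> play_rows --pt "0 0 0.006 0 0 0 1" --pt "0 0 0.012 0 0 0 1" --pt "0 0 0.018 0 0 0 1" --pt "0 0 0.022 0 0 0 1" --pt "0 0 0.022 0 0 0 1"

```text
clock: 13.55
position: [0.4678, 0.2446, 0.1966]
tool_rot: [2.53, -0.001, 1.337]
force: [1.5, 1.7, -2.0]
grip_width: 0.0221
finger_force: 78.9
```

Run:
```python
from fit import *
s=observe(); print(inrail(),Q.inv().apply(s["force"]).round(1),s["moment"].round(2),s["qpos"].round(2))
```

```text
[ 0.7  5.6 66.1] [-0.3  2.1 -2.3] [0.74 0.44 0.43] [-0.12  0.52 -1.04  2.2   1.34  1.07 -2.26]
```

The tip is in the eye (z ≈ −17) at low force. Push on.

>>> play_rows --pt "0 0 0.01 0 0 0 1" --pt "0 0 0.02 0 0 0 1" --pt "0 0 0.03 0 0 0 1" --pt "0 0 0.04 0 0 0 1" --pt "0 0 0.05 0 0 0 1" --pt "0 0 0.05 0 0 0 1"

```text
clock: 14.15
position: [0.4821, 0.2412, 0.1757]
tool_rot: [2.53, -0.001, 1.337]
force: [6.2, 5.8, -4.2]
grip_width: 0.0224
finger_force: 78.7
```

Run:
```python
from fit import *
s=observe(); p,r=pose(); print(inrail(),Q.inv().apply(s["force"]).round(1),s["moment"].round(2),s["qpos"].round(2),(r.inv()*RT).as_rotvec().round(3))
```

```text
[ 0.7  5.6 40.5] [ 1.4  7.1 -6.1] [ 1.53 -0.09  1.08] [-0.12  0.57 -1.01  2.2   1.41  1.06 -2.29] [ 0.    -0.001 -0.001]
```

>>> play_rows --pt "0.0016 0 0.004 0 0 0 1" --pt "0.0016 0 0.014 0 0 0 1" --pt "0.0016 0 0.024 0 0 0 1" --pt "0.0016 0 0.034 0 0 0 1" --pt "0.0016 0 0.042 0 0 0 1" --pt "0.0016 0 0.042 0 0 0 1"

```text
clock: 14.75
position: [0.4938, 0.239, 0.1585]
tool_rot: [2.531, -0.001, 1.336]
force: [5.2, 4.9, -3.5]
grip_width: 0.022
finger_force: 79.0
```

Run:
```python
from fit import *
s=observe(); p,r=pose(); print(inrail(),Q.inv().apply(s["force"]).round(1),s["moment"].round(2),s["qpos"].round(2))
```

```text
[ 0.7  6.2 19.6] [ 1.2  6.  -5.1] [1.22 0.02 0.83] [-0.12  0.61 -0.98  2.2   1.46  1.06 -2.31]
```

>>> play_rows --pt "0.0016 0 0.004 0 0 0 1" --pt "0.0016 0 0.008 0 0 0 1" --pt "0.0016 0 0.012 0 0 0 1" --pt "0.0016 0 0.015 0 0 0 1" --pt "0.0016 0 0.015 0 0 0 1"

```text
clock: 15.25
position: [0.4975, 0.2387, 0.1534]
tool_rot: [2.529, -0.0, 1.337]
force: [-13.2, -2.4, 18.0]
grip_width: 0.0224
finger_force: 82.3
```

Run:
```python
from fit import *
s=observe(); p,r=pose(); print(inrail(),Q.inv().apply(s["force"]).round(1),s["moment"].round(2))
```

```text
[ 0.7  6.8 13.3] [ 0.2 -5.4 21.8] [-0.81  0.85 -0.72]
```

The collar is seated at TCP z = 13.3 as predicted, with 22 N axial. Release and withdraw.

>>> play_rows --pt "-0.001 0 -0.001 0 0 0 1" --pt "-0.001 0 -0.001 0 0 0 0.6" --pt "-0.001 0 -0.001 0 0 0 0" --pt "-0.001 0 -0.001 0 0 0 0" --pt "-0.001 0 -0.001 0 0 0 0" --pt "-0.001 0 -0.001 0 0 0 0" --pt "-0.001 0 -0.001 0 0 0 0"

```text
clock: 15.95
position: [0.4975, 0.2384, 0.1534]
tool_rot: [2.53, -0.001, 1.337]
force: [-0.2, -0.5, 0.5]
grip_width: 0.0851
finger_force: 0.0
```

>>> play_rows --pt "0 0 -0.04 0 0 0 0" --pt "0 0 -0.09 0 0 0 0" --pt "0 0 -0.15 0 0 0 0" --pt "0 0 -0.2 0 0 0 0" --pt "-0.1 0 -0.22 0 0 0 0" --pt "-0.15 0 -0.22 0 0 0 0" --pt "-0.15 0 -0.22 0 0 0 0" --pt "-0.15 0 -0.22 0 0 0 0" --pt "-0.15 0 -0.22 0 0 0 0"

```text
clock: 16.85
position: [0.4189, 0.1808, 0.2435]
tool_rot: [2.53, -0.002, 1.337]
force: [-0.2, 0.1, 0.8]
grip_width: 0.085
finger_force: 0.0
```

Run:
```python
from fit import *
print(inrail(),observe()["force"].round(1))
w=grab_frame("wrist")[:,:,::-1]; s=grab_frame("scene")[:,:,::-1]
cv2.imwrite("pics/end.png",np.hstack([cv2.resize(w,(400,300)),cv2.resize(s[160:250,340:460],(400,300),interpolation=cv2.INTER_CUBIC)]))
```

```text
[  0.7 -67.7 123.2] [-0.2  0.1  0.8]
```

View pics/end.png

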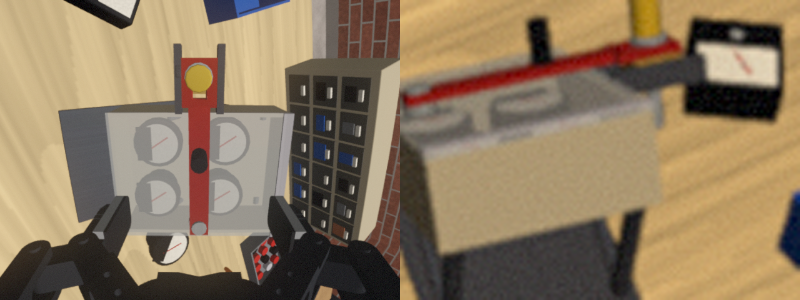

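The picture shows the pin at (200,77) in the slot with its collar down on the bar, and in the side view its shank showing under the keeper at (655,105). The bar is shut, nothing else has moved and the gripper is clear.

```bash
python3 -c "
from workcell import *
print(job_done())"
```

```text
the job is handed in; nothing more can be done
None
```

I swung the bar shut against its stop, pushed the pin through the slot and brass eye until its collar seated on the bar, released it, and handed in the job at about 17 s; no verdict was returned.

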